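# Key the specimen carrier onto the inspection stage and lock it

### The job

Turn the round specimen carrier on its spigot, gently and without lifting it off, until its hidden keyways find the keys and it drops fully home on the stage. Then push the red-tabbed catch all the way in over its rim so that it is locked down, and let go. Never force the carrier (stop when it resists), and leave the other things where they are.

Things in the scene. Friction and masses are not known exactly. Their poses are not given: they have to be found in the camera images.
- stage_axis (a point): Point on the top face of the fixed black base plate (240 x 260 mm, top 20 mm above the table), on the upright spigot's axis. Its x, y, z are the plate's axes (z up). A dark hub disc, diameter 136, 8 mm thick, lies on the plate about this axis.
- spigot_tip (a point): Tip of the fixed steel spigot (diameter 22, tip 66 mm above the plate). Three radial keys stand on the hub disc round it, 120 degrees apart, 16 mm wide, tops 18 mm above the plate, 36 to 60 mm off the axis. Largely hidden under the carrier; their direction differs every time and is not measured (this point's axes are the plate's): find it by turning.
- carrier_axis (a point): Loose round aluminium carrier, about 0.8 kg, on the spigot with 0.75 mm play all round. This point: on its axis at the upper face of its flange (diameter 140, 8 mm thick); x points to the black post, z up. At the start it is 38 mm above stage_axis, as the carrier rests on the key tops; home, it is 28 mm above.
- carrier_foot (a point): On the carrier's axis at its underside. A 12 mm deep skirt under the flange has three keyways 20 mm wide, 120 degrees apart (one under the post). Turned at most 1.8 rad, either way round, they meet the keys (to about 0.03 rad) and the carrier falls 10 mm by its own weight and can turn no further. Turn slowly (post at 20 to 30 mm/s).
- carrier_post (a point): Middle of the black upright post on the carrier by which it is pushed round: diameter 14, 26 mm high from the flange's upper face (this point is 13 mm above that face), 46 mm off the axis. Turning freely it resists with 2 to 9 N; once keyed it stops hard (over 45 N is forcing it), and pushing on may hold it half-way down until released. Push squarely along the circle, or the pusher wedges inwards.
- collar_top (a point): Top centre of the carrier's round collar: diameter 40, rising 30 mm above the flange's upper face, around the spigot (its tip is 2 mm below this point at the start, 8 mm above it when home).
- specimen (a point): Middle of the brass threaded gauge (15 mm thick, 36 mm long) on a blue block, fixed on the carrier opposite the post, 44 mm off the axis, its top 21 mm above the flange's upper face.
- catch (a joint): Sliding catch on the base plate, in m: 0 is drawn back, 0.022 is fully in, at its stop. It slides along the plate's +y, towards the axis, with about 2 N of friction, and stays where it is left.
- catch_tip (a point): Middle of the tip of the catch's steel tongue, 28 mm wide, 8 mm thick; drawn back it is 82 mm off the axis. The tongue passes 3 mm above the flange of a carrier that is home and runs against the rim of one that is not.
- catch_tab (a point): Centre of the catch's upright red tab: 36 mm (plate x) wide, 10 mm (plate y) thick, 36 mm high, top 75 mm and foot 39 mm above the plate; 113 mm off the axis on the plate's -y side when drawn back. Axes as the plate's: push towards +y on its outer face; behind it is free space. The guide block (top 41 mm above the plate) ends 136 mm off the axis, the plate 140 mm.
- gauge_block: loose steel block 45 x 20 x 12 mm lying on the base plate's rear left part, a bystander; origin at the centre of its underside
- lens_cap: loose black round lens cap, diameter 40, 10 mm thick, on the base plate's front left part, a bystander; origin at the centre of its underside
- jar: amber jar, diameter 64, 75 mm high, a bystander; origin at the centre of its underside
- mouse: black computer mouse, about 80 x 56 x 34 mm, a bystander; origin on its underside
- screwdriver: screwdriver lying on the table, a bystander; origin on its underside
- brush: brush lying on the table, a bystander; origin on its underside
- can: green can, diameter 66, 120 mm high, a bystander; origin at the centre of its underside
Not all that is in view belongs to the job. What is shaped like the part that bears carrier_axis but pink or turquoise is not meant.

How it is judged (in metres and radians):
On the way, in this order (a step that is already met when the one before it is completed fails the run):
1. the carrier has dropped fully home over its keys while the catch is still back (z of carrier_axis in the frame of stage_axis below 0.0305 m and angle between carrier_axis's own z axis and vertical below 0.04 rad and horizontal distance between carrier_axis and stage_axis below 0.004 m and value of joint catch below 0.012 m), for 0.2 s.
2. the catch is pushed in over the rim (value of joint catch above 0.019 m), for 0.2 s.
At the end, for the whole second after the job is handed in: The carrier is fully home (its flange's upper face less than 30.5 mm above the plate, tilted less than 0.04 rad, within 4 mm of the axis) and the catch is in by more than 19 of its 22 mm, at rest (z of carrier_axis in the frame of stage_axis below 0.0305 m and angle between carrier_axis's own z axis and vertical below 0.04 rad and horizontal distance between carrier_axis and stage_axis below 0.004 m and value of joint catch above 0.019 m and velocity of joint catch below 0.01 m/s); the robot touches nothing.
It fails at once if the carrier is forced: pushed or squeezed with more than 45 N (contact force between the fingers and carrier above 45 N).
It fails at once if the carrier is lifted more than 15 mm above where it rested at the start (z of carrier_axis in the frame of stage_axis above 0.053 m).
It fails at once if a bystander (gauge block, lens cap, jar, mouse, screwdriver, brush or can) is moved more than 30 mm (distance of any of gauge_block, lens_cap, jar, mouse, screwdriver, brush, can from where it was at the start of the episode above 0.03 m).
It also fails if it takes over 54 s, if anything falls off the work surface, if the arm or the gripper's body presses on something with over 40 N, if the wrist force passes 120 N, or if a joint passes its speed limit or range.

### The arm

A 6-joint arm with a two-finger parallel gripper is mounted at the origin on the work surface. World frame = base frame: x ahead of the robot, y to its left, z up, the work surface at z = 0. Lengths are in mm, angles in rad, forces in N, time in s.
With the tool pointing down it reaches from about 275 to 775 mm from the base axis. Payload 14.6 kg.
Tool frame: the origin (TCP) lies on the centre line of the jaws, within the pads' length; the fingertips stand 8 mm ahead of it and the grasp point (between the pads) lies 11 mm behind it; z points along the fingers, y is the line along which they close (so a half turn about z gives the same grasp; the last joint's range is limited). The gripper opens to 85 mm and grips with 20 to 120 N. Pads are 22 mm wide; open, the fingers measure 114 mm over their backs; the gripper's body (76 mm by 85 mm) begins 54 mm behind the grasp point. The pads swing forward as they close: fully open they stand 13 mm farther back than shut.
Start: joints at [1.009, 0.263, -0.048, 1.259, 0, 1.415], TCP at [207.733, 482.157, 239.278] pointing down, gripper open.
Joint ranges: [-2.65, 2.65], [-0.89, 1.7], [-1.18, 1.37], [-2.13, 2.11], [-1.35, 1.29], [-3.14, 3.14]. Speed limits (rad/s): [1.89, 1.89, 2.57, 2.79, 3.14, 3.14].

### API

Orientations are given as a unit quaternion [w, x, y, z].
In Python, from workcell import get_state, read_camera, hand_in gives the robot as it stands.
- The arm moves only by the shell command python3 -m jog 'ROWS'. ROWS is JSON, a list of rows, each a list of 7 numbers: the gripper command: -1 is fully open, 1 is shut, values between are in proportion, then the shift along the tool's x, y, z in cm, then the turn, a rotation vector about the tool's x, y, z in units of 8 degrees (1.0 is 8 degrees). In form: [[gripper, x, y, z, ax, ay, az], ...]. A call has exactly 10 rows; each row is the pose to reach, as a shift and turn from the pose commanded when the call began, along the tool's axes at that moment; what a row does not reach only later rows make up. A row lasts 1/10 s, in which the tool goes at most 50 mm and 8.59 degrees, less where a joint would pass 70% of its speed; a pose out of reach is approached as far as the arm can. A call with a gripper value outside its range is refused whole. The fingers move at their own pace and stop on an object; the grip force is fixed at half the most. Time passes only in rows, so rows that repeat a pose let the fingers close, or fill a call up. It gives the time, the measured TCP pose, the force, the opening and the grip force at its end, in the units of the state.
- get_state(): the state, without advancing time (a new reading comes with each control period).
- read_camera(name): name is "scene" or "top" or "wrist"; returns a dict with "img" (480x640x3 uint8, red, green, blue), "range_z" (480x640 float32, mm along the optical axis (not along the pixel's ray), 0 where there is no reading), "fx", "fy", "cx", "cy" (pixels), "R" (3x3) and "t" (3): a world point X has camera coordinates R X + t. Camera axes: x right, y down, z forward; pixel columns grow to the right and rows downward; lengths in mm; the calibration is good to about 2 mm. A picture is of the moment at which its call begins.
- hand_in(): hands the job in; it is judged then, once.
The state is a dict: "time_s": time; "q": joint angles; "dq": joint speeds; "joint_torque": joint torques, N m; "tool_pos": TCP position; "ee_rot": TCP orientation; "ft_force": force on the tool from outside, world axes, zero at the start; "ft_torque": the same for the moment, N m; "gripper_width": opening from 0.0 (shut) to 1.0 (fully open); "grip_force": force on a finger pad.
Only numpy, scipy, OpenCV 4.12 (cv2) and the standard library are available. Lean on these libraries where they do the work, as an engineer would, in place of code of your own. Each camera call takes 0.05 s, during which the arm holds its last target. There are 200 camera calls.

## Working session

There is one attempt and no reset: what is moved stays moved. The work goes in short steps, Python scripts to look and compute and a shell command to move; the robot and the scene stay as the last step left them, time stands still between calls to the robot, and variables do not carry over. Pictures are saved under pics/ and viewed, at most 10 in all, crops included, and the job is handed in when it is done.

```bash
mkdir -p pics; ls
python3 - <<'E'
from workcell import *
import cv2,numpy as np
for n in("top","scene"):
    c=read_camera(n); cv2.imwrite(f"pics/{n}0.png",c["img"][:,:,::-1]); np.savez(f"{n}0.npz",**c)
    print(n,c["fx"],c["cx"],c["cy"],c["R"],c["t"])
s=get_state();print(s["time_s"],s["tool_pos"],s["ee_rot"],s["ft_force"])
E
```

```text
pics
top 485.2971683319139 316.072788325476 237.01250308384877 [[ 0.08854631 -0.99606625  0.00340301]
 [-0.97403118 -0.0873012  -0.20890612]
 [ 0.20838142  0.01518323 -0.97792978]] [ -22.18914595  561.714991   1262.70560699]
scene 595.4955902228367 318.32587086073335 243.72261997289178 [[-0.33062192  0.94370348 -0.01062443]
 [ 0.52852808  0.17581717 -0.83050972]
 [-0.78188696 -0.28020003 -0.5569028 ]] [ 155.42038466 -237.86877759 1807.45731771]
0.1 [207.60384034 481.9388102  238.87117219] [-1.80639165e-04  2.02001303e-01  9.79385128e-01 -4.60033860e-04] [-0.55477934  0.80534229  0.21271654]
```

View pics/top0.png

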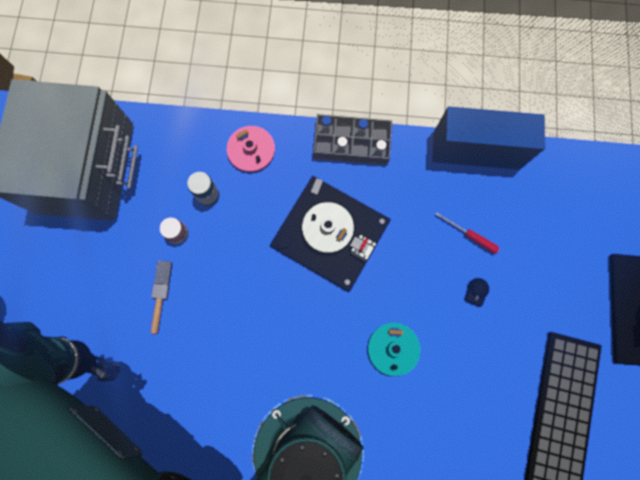

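View pics/scene0.png

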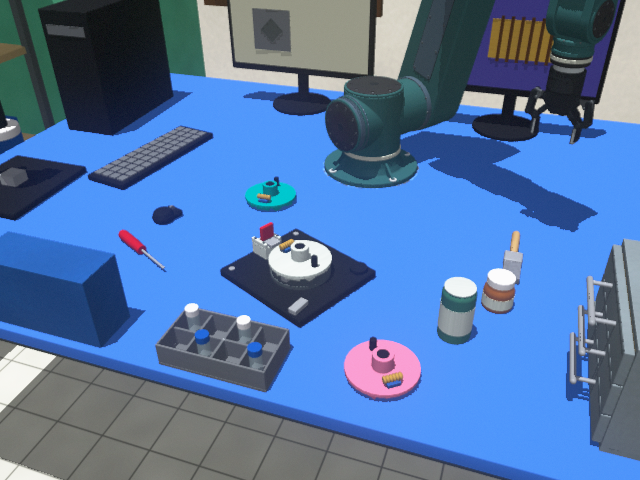

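The top view shows the white carrier at (328,227), with its post at about (313,216), the specimen at (341,235) and the catch's red tab at (363,244). The black plate lies under them, turned by about 30°. The scene view shows the same parts, with the tab at (267,231) and the post at (314,260).

```bash
cat > h.py <<'E'
import numpy as np,cv2
def cast(c,u,v,z):
    R,t=np.array(c["R"]),np.array(c["t"]); o=-R.T@t
    d=R.T@np.array([(u-c["cx"])/c["fx"],(v-c["cy"])/c["fy"],1]); return o+d*(z-o[2])/d[2]
def proj(c,X):
    p=np.array(c["R"])@X+np.array(c["t"]); return p[:2]/p[2]*np.array([c["fx"],c["fy"]])+[c["cx"],c["cy"]]
def big(m): return max(cv2.findContours(m.astype(np.uint8),0,1)[0],key=cv2.contourArea)
E
python3 - <<'E'
from h import *
for n,box,pb in(("top",(270,170,395,295),None),("scene",(215,215,380,325),None)):
    c=dict(np.load(n+"0.npz")); hsv=cv2.cvtColor(c["img"],cv2.COLOR_RGB2HSV).astype(int); H,S,V=[hsv[...,i] for i in range(3)]
    b=np.zeros(H.shape,bool); b[box[1]:box[3],box[0]:box[2]]=1
    # plate = not blue table
    notblue=b&~((H>100)&(H<125)&(S>140)&(V>90))
    k=big(notblue); P=np.array([cast(c,*q[0],20)[:2] for q in k],np.float32); r=cv2.minAreaRect(P); print(n,"plate",r)
    w=b&(S<60)&(V>130); k=big(w); Q=np.array([cast(c,*q[0],58)[:2] for q in cv2.convexHull(k)],np.float32)
    print(" carrier",cv2.fitEllipse(Q),cv2.minEnclosingCircle(Q))
    red=b&((H<8)|(H>172))&(S>150)&(V>90); v,u=np.nonzero(red); print(" red",len(u),cast(c,u.mean(),v.mean(),77 if n=="scene" else 95),u.mean(),v.mean())
    x0=cast(c,u.mean(),v.mean(),77)
    cc=c["img"][box[1]:box[3],box[0]:box[2],::-1]; cv2.imwrite(f"pics/{n}c.png",cv2.resize(cc,None,fx=4.6,fy=4.6,interpolation=2))
E
```

```text
top plate ((588.5075073242188, -11.112136840820312), (255.37901306152344, 241.84251403808594), 64.74252319335938)
 carrier ((593.94287109375, -0.8547139167785645), (141.19688415527344, 141.38357543945312), 65.55561065673828) ((593.859130859375, -0.9825096130371094), 70.96223449707031)
 red 26 [546.44168205 -98.97049837  95.        ] 363.4230769230769 243.92307692307693
scene plate ((588.0525512695312, -34.6463623046875), (339.4846496582031, 249.1903076171875), 65.67649841308594)
 carrier ((593.7089233398438, -24.16300392150879), (154.7102508544922, 206.16998291015625), 160.0500946044922) ((593.8350830078125, -32.0418701171875), 106.95922088623047)
 red 18 [ 528.39311503 -108.60159196   77.        ] 265.5 225.77777777777777
```

View pics/topc.png

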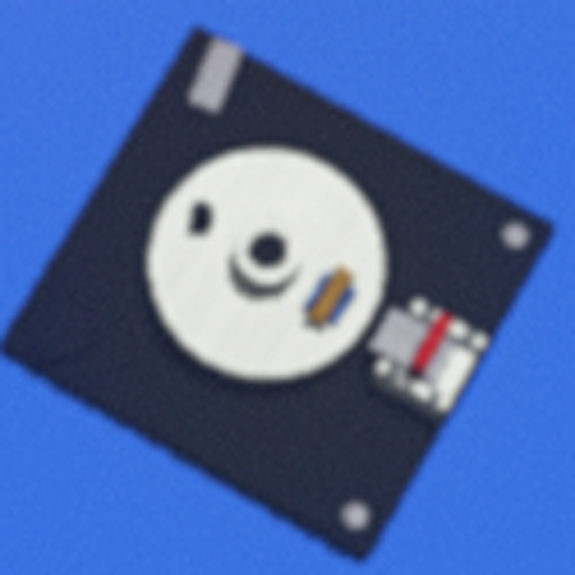

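View pics/scenec.png

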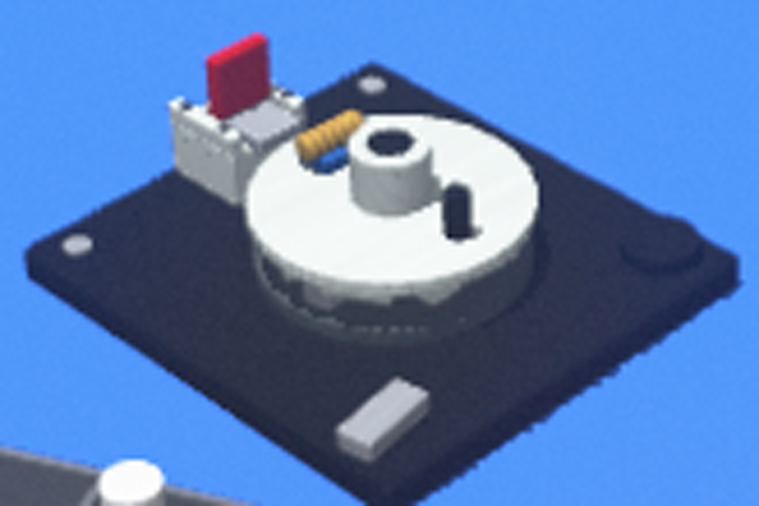

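The crops show the post at topc (203,215), left of and above the carrier's centre, and at scenec (457,212). The plate's y axis points along (0.43,0.90), and the red tab fits that.

Run:
```python
from h import *
ax=np.array([594,-1.])
for n,(cu,cv) in(("top",(270+203/4.6,170+215/4.6)),("scene",(215+457/4.6,215+212/4.6))):
    c=dict(np.load(n+"0.npz")); g=c["img"].max(2).astype(int)
    m=np.zeros(g.shape,bool); y,x=int(cv),int(cu); m[y-8:y+9,x-6:x+7]=1; m&=g<110
    _,lab=cv2.connectedComponents(m.astype(np.uint8)); l=lab[y,x]; v,u=np.nonzero(lab==l)
    p=cast(c,u.mean(),v.mean(),71); d=p[:2]-ax
    print(n,l,len(u),u.mean(),v.mean(),p,np.hypot(*d),np.degrees(np.arctan2(d[1],d[0])))
    v,u=np.nonzero(np.ones(1)) if 0 else (0,0)
c=dict(np.load("scene0.npz"));print("scene proj of axis@88",proj(c,np.array([594,-1,88.])),"tab top",proj(c,np.array([546,-103,77.])))
c=dict(np.load("top0.npz"));print("top proj axis@88",proj(c,np.array([594,-1,88.])),-c["R"].T@c["t"])
for X in ([546,-103,77],): print(proj(c,np.array(X,float)))
```

```text
top 2 17 313.2352941176471 216.94117647058823 [613.97743532  40.30506678  71.        ] 45.88252896121549 64.18899802541019
scene 1 65 313.8 260.7846153846154 [616.74215937  41.92015308  71.        ] 48.57309289084376 62.08216530030151
scene proj of axis@88 [298.61187682 245.01835248] tab top [264.67401917 230.06075151]
top proj axis@88 [327.90391126 223.89273681] [ 285.96829341    7.7645819  1352.25862382]
[364.24860257 245.5264568 ]
```

```bash
python3 -m jog '[[0.3,-54.85,-24.47,0,0,0,-10.85],[0.3,-54.85,-24.47,0,0,0,-10.85],[0.3,-54.85,-24.47,0,0,0,-10.85],[0.3,-54.85,-24.47,0,0,0,-10.85],[0.3,-54.85,-24.47,0,0,0,-10.85],[0.3,-54.85,-24.47,0,0,0,-10.85],[0.3,-54.85,-24.47,0,0,0,-10.85],[0.3,-54.85,-24.47,0,0,0,-10.85],[0.3,-54.85,-24.47,0,0,0,-10.85],[0.3,-54.85,-24.47,0,0,0,-10.85]]'
python3 - <<'E'
from workcell import *
s=get_state();print(s)
E
```

```text
time_s: 1.1
tool_pos: [510.8, 154.2, 239.2]
ee_rot: [-0.0, -0.45, 0.893, 0.0]
ft_force: [0.4, 1.4, -0.4]
gripper_width: 0.35
grip_force: 0.0
{'time_s': 1.1, 'q': array([ 1.40262471e-01,  2.78057101e-01, -2.72021893e-02,  1.26582006e+00,
        1.15205432e-04, -7.92702483e-01]), 'dq': array([-7.73791019e-01,  3.29257908e-01,  4.65669414e-01,  1.32832344e-01,
       -1.11873602e-03, -2.18401258e+00]), 'joint_torque': array([  7.83801824, -71.51116848,  34.72949982,  -0.12780286,
        -0.15283674,   4.60920632]), 'tool_pos': array([510.80732745, 154.15831003, 239.21119917]), 'ee_rot': array([-1.15586469e-04, -4.49747366e-01,  8.93155800e-01,  9.99134881e-05]), 'ft_force': array([ 0.4279389 ,  1.35796257, -0.3559371 ]), 'ft_torque': array([ 0.08940225, -0.03463245, -0.06274951]), 'grip_force': 0.0, 'gripper_width': 0.34963997497876687}
```

```bash
python3 -m jog '[[0.3,0,0,0,0,0,0],[0.3,0,0,0,0,0,0],[0.3,0,0,0,0,0,0],[0.3,0,0,0,0,0,0],[0.3,0,0,0,0,0,0],[0.3,0,0,0,0,0,0],[0.3,0,0,0,0,0,0],[0.3,0,0,0,0,0,0],[0.3,0,0,0,0,0,0],[0.3,0,0,0,0,0,0]]'
cat > go.py <<'E'
import sys
from workcell import *; from h import *
from scipy.spatial.transform import Rotation as Ro
def go(x,y,z,yaw):  # print tool-frame shift (cm) and az units to world target, tool x at yaw deg
    s=get_state();w,a,b,c=s["ee_rot"];R=Ro.from_quat([a,b,c,w]).as_matrix()
    d=R.T@(np.array([x,y,z])-s["tool_pos"])/10; cy=np.degrees(np.arctan2(R[1,0],R[0,0]))
    print("yaw",cy,"shift",d.round(2),"az",round(-((yaw-cy+180)%360-180)/8,2),"F",s["ft_force"].round(1),s["tool_pos"].round(1))
if __name__=="__main__": go(*map(float,sys.argv[1:]))
E
python3 go.py 614.5 40.2 110 243.5
```

```text
time_s: 2.1
tool_pos: [510.0, 155.8, 239.3]
ee_rot: [0.0, -0.447, 0.894, -0.0]
ft_force: [0.8, -0.2, -0.1]
gripper_width: 0.352
grip_force: 0.0
yaw -126.87803248689002 shift [  2.97 -15.3   12.93] az -1.3 F [ 0.8 -0.2 -0.1] [510.  155.8 239.3]
```

```bash
python3 -m jog '[[0.3,0.7,-3.8,3,0,0,-0.3],[0.3,1.5,-7.6,6,0,0,-0.65],[0.3,2.2,-11.5,9,0,0,-1],[0.3,2.97,-15.3,11,0,0,-1.3],[0.3,2.97,-15.3,12.9,0,0,-1.3],[0.3,2.97,-15.3,12.9,0,0,-1.3],[0.3,2.97,-15.3,12.9,0,0,-1.3],[0.3,2.97,-15.3,12.9,0,0,-1.3],[0.3,2.97,-15.3,12.9,0,0,-1.3],[0.3,2.97,-15.3,12.9,0,0,-1.3]]'; python3 go.py 614.5 40.2 72 243.5
python3 - <<'E'
from workcell import *; import cv2,numpy as np
a=read_camera("scene");b=read_camera("wrist");np.savez("w1.npz",**b)
x=cv2.resize(a["img"][190:330,210:390],(540,420),interpolation=2); y=cv2.resize(b["img"],(560,420))
cv2.imwrite("pics/a1.png",np.hstack([x[:,:,::-1][:, :380],y[:,70:490,::-1]]))
E
```

```text
time_s: 3.1
tool_pos: [614.7, 40.6, 111.2]
ee_rot: [0.001, -0.527, 0.85, -0.0]
ft_force: [0.2, 0.4, 0.1]
gripper_width: 0.349
grip_force: 0.0
yaw -116.43807160518304 shift [0.05 0.   3.92] az 0.01 F [0.2 0.4 0.1] [614.7  40.6 111.2]
```

View pics/a1.png

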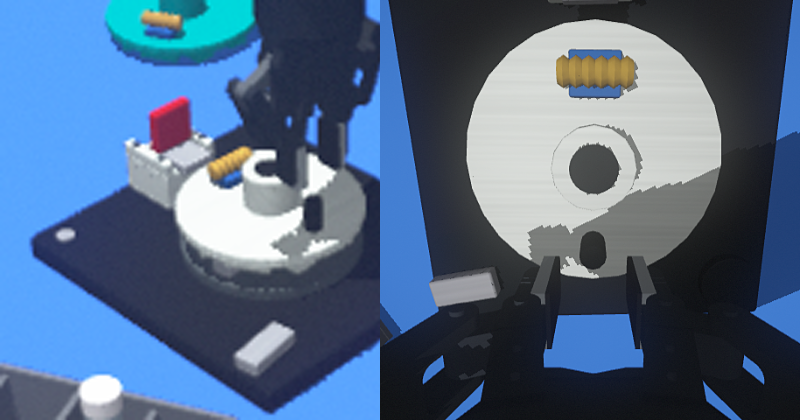

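The wrist view has the post (594,250) midway between the fingers (558 and 632) and in line with the collar and the specimen. I can descend.

```bash
python3 -m jog '[[0.3,0,0,0.8,0,0,0],[0.3,0,0,1.6,0,0,0],[0.3,0,0,2.4,0,0,0],[0.3,0,0,3.2,0,0,0],[0.3,0,0,4.1,0,0,0],[0.3,0,0,4.1,0,0,0],[0.3,0,0,4.1,0,0,0],[0.3,0,0,4.1,0,0,0],[0.3,0,0,4.1,0,0,0],[0.3,0,0,4.1,0,0,0]]'; python3 go.py 614.5 40.2 70 243.5
```

```text
time_s: 4.2
tool_pos: [614.7, 40.2, 69.6]
ee_rot: [0.0, -0.526, 0.85, -0.0]
ft_force: [0.5, -0.1, 0.3]
gripper_width: 0.352
grip_force: 0.0
yaw -116.47228820575629 shift [ 0.01  0.02 -0.04] az 0.0 F [ 0.5 -0.1  0.3] [614.7  40.2  69.6]
```

```bash
cat > chk.py <<'E'
from workcell import *; from h import *; import sys
s=get_state();f=s["ft_force"];p=s["tool_pos"];d=p[:2]-[594,-1]
a=np.arctan2(d[1],d[0]);t=np.array([-np.sin(a),np.cos(a)]);print("ang %.1f r %.1f z %.1f Ft %.1f Fr %.1f Fz %.1f"%(np.degrees(a),np.hypot(*d),p[2],f[:2]@t,f[:2]@d/46,f[2]))
sys.exit(int(np.hypot(*f[:2])>float(sys.argv[1])))
E
J="python3 -m jog"
$J '[[0.3,0.01,0.2,0,0,0,-0.31],[0.3,0.02,0.4,0,0,0,-0.62],[0.3,0.04,0.6,0,0,0,-0.94],[0.3,0.07,0.8,0,0,0,-1.25],[0.3,0.07,0.8,0,0,0,-1.25],[0.3,0.07,0.8,0,0,0,-1.25],[0.3,0.07,0.8,0,0,0,-1.25],[0.3,0.07,0.8,0,0,0,-1.25],[0.3,0.07,0.8,0,0,0,-1.25],[0.3,0.07,0.8,0,0,0,-1.25]]' >/dev/null; python3 chk.py 12 &&
$J '[[0.3,0.005,0.21,0,0,0,-0.33],[0.3,0.02,0.43,0,0,0,-0.67],[0.3,0.045,0.64,0,0,0,-1],[0.3,0.045,0.64,0,0,0,-1],[0.3,0.045,0.64,0,0,0,-1],[0.3,0.045,0.64,0,0,0,-1],[0.3,0.045,0.64,0,0,0,-1],[0.3,0.045,0.64,0,0,0,-1],[0.3,0.045,0.64,0,0,0,-1],[0.3,0.045,0.64,0,0,0,-1]]' >/dev/null; python3 chk.py 12
```

```text
ang 73.5 r 46.0 z 69.3 Ft 0.2 Fr 0.2 Fz -0.3
ang 81.2 r 46.0 z 69.4 Ft -3.4 Fr -2.7 Fz 0.5
```

```bash
J="python3 -m jog"
$J '[[0.3,0.005,0.21,0,0,0,-0.33],[0.3,0.02,0.43,0,0,0,-0.67],[0.3,0.045,0.64,0,0,0,-1],[0.3,0.045,0.64,0,0,0,-1],[0.3,0.045,0.64,0,0,0,-1],[0.3,0.045,0.64,0,0,0,-1],[0.3,0.045,0.64,0,0,0,-1],[0.3,0.045,0.64,0,0,0,-1],[0.3,0.045,0.64,0,0,0,-1],[0.3,0.045,0.64,0,0,0,-1]]' >/dev/null; python3 chk.py 9.5 &&
$J '[[0.3,0.005,0.21,0,0,0,-0.33],[0.3,0.02,0.43,0,0,0,-0.67],[0.3,0.045,0.64,0,0,0,-1],[0.3,0.045,0.64,0,0,0,-1],[0.3,0.045,0.64,0,0,0,-1],[0.3,0.045,0.64,0,0,0,-1],[0.3,0.045,0.64,0,0,0,-1],[0.3,0.045,0.64,0,0,0,-1],[0.3,0.045,0.64,0,0,0,-1],[0.3,0.045,0.64,0,0,0,-1]]' >/dev/null && python3 chk.py 9.5
```

```text
ang 89.5 r 46.1 z 69.3 Ft -2.4 Fr -0.8 Fz 2.0
ang 97.4 r 46.1 z 69.4 Ft -3.7 Fr -0.6 Fz 1.4
```

```bash
J="python3 -m jog"
$J '[[0.3,0.005,0.21,0,0,0,-0.33],[0.3,0.02,0.43,0,0,0,-0.67],[0.3,0.045,0.64,0,0,0,-1],[0.3,0.045,0.64,0,0,0,-1],[0.3,0.045,0.64,0,0,0,-1],[0.3,0.045,0.64,0,0,0,-1],[0.3,0.045,0.64,0,0,0,-1],[0.3,0.045,0.64,0,0,0,-1],[0.3,0.045,0.64,0,0,0,-1],[0.3,0.045,0.64,0,0,0,-1]]' >/dev/null; python3 chk.py 8 &&
$J '[[0.3,0.005,0.21,0,0,0,-0.33],[0.3,0.02,0.43,0,0,0,-0.67],[0.3,0.045,0.64,0,0,0,-1],[0.3,0.045,0.64,0,0,0,-1],[0.3,0.045,0.64,0,0,0,-1],[0.3,0.045,0.64,0,0,0,-1],[0.3,0.045,0.64,0,0,0,-1],[0.3,0.045,0.64,0,0,0,-1],[0.3,0.045,0.64,0,0,0,-1],[0.3,0.045,0.64,0,0,0,-1]]' >/dev/null && python3 chk.py 8 &&
$J '[[0.3,0.005,0.21,0,0,0,-0.33],[0.3,0.02,0.43,0,0,0,-0.67],[0.3,0.045,0.64,0,0,0,-1],[0.3,0.045,0.64,0,0,0,-1],[0.3,0.045,0.64,0,0,0,-1],[0.3,0.045,0.64,0,0,0,-1],[0.3,0.045,0.64,0,0,0,-1],[0.3,0.045,0.64,0,0,0,-1],[0.3,0.045,0.64,0,0,0,-1],[0.3,0.045,0.64,0,0,0,-1]]' >/dev/null && python3 chk.py 8
```

```text
ang 105.5 r 46.1 z 69.3 Ft -2.7 Fr 1.3 Fz 1.8
ang 113.5 r 46.0 z 69.3 Ft -0.8 Fr -0.2 Fz 0.2
ang 116.9 r 44.5 z 70.3 Ft -19.6 Fr -4.2 Fz -7.6
```

```bash
python3 -m jog '[[0.3,0.01,-0.3,0,0,0,0.45],[0.3,0.04,-0.6,0,0,0,0.95],[0.3,0.1,-0.9,0,0,0,1.4],[0.3,0.14,-1.11,0,0,0,1.75],[0.3,0.14,-1.11,0,0,0,1.75],[0.3,0.14,-1.11,0,0,0,1.75],[0.3,0.14,-1.11,-2,0,0,1.75],[0.3,0.14,-1.11,-5,0,0,1.75],[0.3,0.14,-1.11,-7,0,0,1.75],[0.3,0.14,-1.11,-9,0,0,1.75]]' | head -2; python3 chk.py 9;python3 - <<'E'
from workcell import *; from h import *
a=read_camera("scene");b=read_camera("top");np.savez("s2.npz",**a);np.savez("t2.npz",**b)
x=cv2.resize(a["img"][190:330,210:390],(540,420),interpolation=2); y=cv2.resize(b["img"][170:295,270:395],(420,420),interpolation=2)
cv2.imwrite("pics/a2.png",np.hstack([x[:,:,::-1][:, :380],y[:,:,::-1]]))
E
```

```text
time_s: 12.2
tool_pos: [580.1, 42.8, 160.4]
ang 107.7 r 46.0 z 160.4 Ft -0.4 Fr -0.1 Fz 0.2
```

View pics/a2.png

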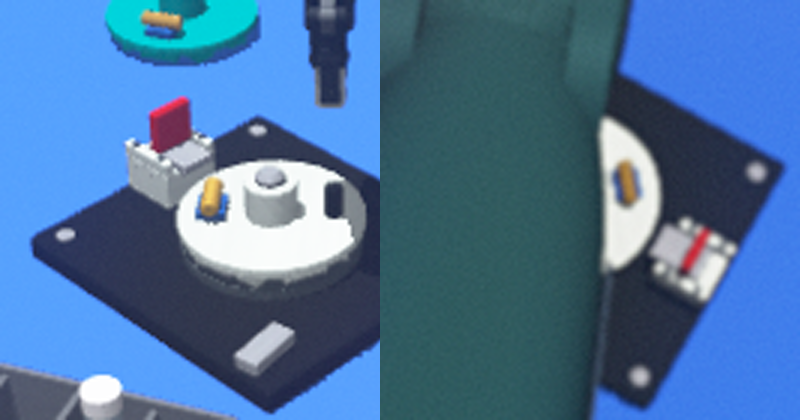

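```bash
python3 - <<'E'
from h import *
for f,lo in (("scene0.npz",0),("s2.npz",0)):
    c=dict(np.load(f)); v,u=np.mgrid[200:320,215:380]; r=c["range_z"][200:320,215:380]
    P=np.stack([(u-c["cx"])/c["fx"]*r,(v-c["cy"])/c["fy"]*r,r],-1)-c["t"]; P=P@c["R"]
    d=np.hypot(P[...,0]-594,P[...,1]+1); m=(r>0)&(d<65)&(d>30); im=c["img"][200:320,215:380].min(-1); m&=im>170
    print(f,m.sum(),np.percentile(P[m][:,2],[10,50,90]))
    k=(r>0)&(d>80)&(d<110)&(c["img"][200:320,215:380].max(-1)<70); print(" plate z",np.median(P[k][:,2]))
E
python3 go.py 534.2 -127.6 160 244.7
```

```text
scene0.npz 911 [55.58954536 57.55688521 59.50162001]
 plate z 19.41943966909269
s2.npz 854 [45.54177965 47.61982473 49.47982041]
 plate z 19.413386451386323
yaw -72.40514843800504 shift [14.82  9.63  0.16] az 5.36 F [1.  0.  0.3] [581.2  42.8 161.7]
```

The flange's upper face went from 57.6 to 47.6, so the carrier is home. Next is the catch.

```bash
python3 -m jog '[[1,3,1.9,0,0,0,1],[1,6,3.9,0,0,0,2],[1,9,5.8,0,0,0,3],[1,12,7.8,0,0,0,4],[1,14.82,9.63,0,0,0,5],[1,14.82,9.63,0,0,0,5.36],[1,14.82,9.63,0,0,0,5.36],[1,14.82,9.63,0,0,0,5.36],[1,14.82,9.63,0,0,0,5.36],[1,14.82,9.63,0,0,0,5.36]]'; python3 go.py 534.2 -127.6 80 244.7
python3 - <<'E'
from workcell import *; from h import *
b=read_camera("wrist");cv2.imwrite("pics/w3.png",b["img"][:,:,::-1])
E
```

```text
time_s: 13.3
tool_pos: [533.1, -126.9, 159.2]
ee_rot: [-0.0, -0.536, 0.845, 0.0]
ft_force: [-0.1, 0.8, 0.5]
gripper_width: -0.005
grip_force: 0.0
yaw -115.23827197149502 shift [ 0.02 -0.13  7.92] az 0.01 F [-0.1  0.8  0.5] [ 533.1 -126.9  159.2]
```

View pics/w3.png

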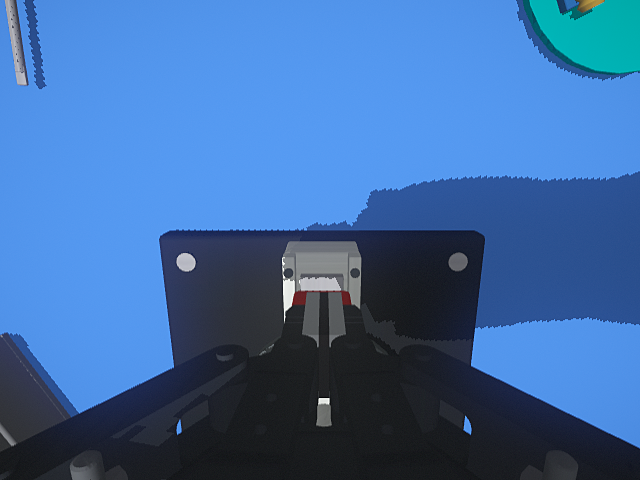

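The wrist view shows the tab (red, 292–350 wide at row 297) laterally centred on the shut fingers (323,300). Before descending I'll check the tab's outer edge against the calibration.

Run:
```python
from workcell import *; from h import *
c=read_camera("wrist"); i=c["img"].astype(int); m=(i[...,0]>120)&(i[...,1]<60)&(i[...,2]<60)
v,u=np.nonzero(m); print(len(u),u.min(),u.max(),v.min(),v.max())
Y=np.array([.427,.904]);Y/=np.hypot(*Y);X=np.array([Y[1],-Y[0]])
for uu,vv in((u.min(),v[u<u.min()+3].min()),(u.max(),v[u>u.max()-3].min())):
    p=cast(c,uu,vv,95)[:2]-[594,-1]; print("tab outer top edge plate x,y",p@X,p@Y)
t=get_state()["tool_pos"][:2]-[594,-1]; print("tcp plate",t@X,t@Y)
```

```text
1 292 292 304 304
tab outer top edge plate x,y 16.334812672739965 -120.58126023156214
tab outer top edge plate x,y 16.334812672739965 -120.58126023156214
tcp plate -1.2424939565526447 -139.9587272527973
```

```bash
python3 -m jog '[[1,0,-0.1,1.5,0,0,0],[1,0,-0.1,3,0,0,0],[1,0,-0.1,4.5,0,0,0],[1,0,-0.1,6,0,0,0],[1,0,-0.1,7,0,0,0],[1,0,-0.1,7.9,0,0,0],[1,0,-0.1,7.9,0,0,0],[1,0,-0.1,7.9,0,0,0],[1,0,-0.1,7.9,0,0,0],[1,0,-0.1,7.9,0,0,0]]'
python3 -m jog '[[1,-0.3,0,0,0,0,0],[1,-0.6,0,0,0,0,0],[1,-0.9,0,0,0,0,0],[1,-1.2,0,0,0,0,0],[1,-1.5,0,0,0,0,0],[1,-1.8,0,0,0,0,0],[1,-2.1,0,0,0,0,0],[1,-2.4,0,0,0,0,0],[1,-2.4,0,0,0,0,0],[1,-2.4,0,0,0,0,0]]'
```

```text
time_s: 14.4
tool_pos: [534.2, -128.0, 80.8]
ee_rot: [0.0, -0.535, 0.845, -0.0]
ft_force: [-0.4, -0.3, -0.2]
gripper_width: -0.004
grip_force: 0.0
time_s: 15.4
tool_pos: [544.3, -106.0, 80.3]
ee_rot: [0.0, -0.535, 0.845, 0.0]
ft_force: [-1.1, -0.4, 0.5]
gripper_width: 0.002
grip_force: 0.0
```

```bash
python3 -m jog '[[1,-0.2,0,0,0,0,0],[1,-0.4,0,0,0,0,0],[1,-0.6,0,0,0,0,0],[1,-0.8,0,0,0,0,0],[1,-0.8,0,0,0,0,0],[1,-0.8,0,0,0,0,0],[1,-0.8,0,0,0,0,0],[1,-0.8,0,0,0,0,0],[1,-0.8,0,0,0,0,0],[1,-0.8,0,0,0,0,0]]' | grep -E 'tool|ft'; python3 chk.py 9 &&
python3 -m jog '[[1,-0.1,0,0,0,0,0],[1,-0.2,0,0,0,0,0],[1,-0.3,0,0,0,0,0],[1,-0.3,0,0,0,0,0],[1,-0.3,0,0,0,0,0],[1,-0.3,0,0,0,0,0],[1,-0.3,0,0,0,0,0],[1,-0.3,0,0,0,0,0],[1,-0.3,0,0,0,0,0],[1,-0.3,0,0,0,0,0]]' | grep -E 'tool|ft'
```

```text
tool_pos: [547.6, -99.0, 80.3]
ft_force: [0.7, 0.0, 0.0]
ang -115.3 r 108.4 z 80.3 Ft 0.7 Fr -0.8 Fz 0.0
tool_pos: [548.4, -97.3, 80.4]
ft_force: [-5.4, -9.6, 2.8]
```

```bash
python3 -m jog '[[1,-0.1,0,0,0,0,0],[1,-0.2,0,0,0,0,0],[1,-0.2,0,0,0,0,0],[1,-0.2,0,0,0,0,0],[1,-0.2,0,0,0,0,0],[1,-0.2,0,0,0,0,0],[1,-0.2,0,0,0,0,0],[1,-0.2,0,0,0,0,0],[1,-0.2,0,0,0,0,0],[1,-0.2,0,0,0,0,0]]' | grep -E 'tool|ft'
python3 -m jog '[[1,0.5,0,0,0,0,0],[1,1.5,0,0,0,0,0],[1,2.5,0,0,0,0,0],[1,2.5,0,-3,0,0,0],[1,2.5,0,-6,0,0,0],[1,2.5,0,-10,0,0,0],[1,6,0,-14,0,0,0],[1,10,0,-14,0,0,0],[1,14,0,-14,0,0,0],[1,14,0,-14,0,0,0]]' | grep -E 'tool|ft'
python3 - <<'E'
from workcell import *; from h import *
a=read_camera("scene");b=read_camera("top")
x=cv2.resize(a["img"][190:330,210:390],(540,420),interpolation=2); y=cv2.resize(b["img"][170:295,270:395],(420,420),interpolation=2)
cv2.imwrite("pics/a4.png",np.hstack([x[:,:,::-1][:, :380],y[:,:,::-1]]))
Y=np.array([.427,.904]);c=a
hsv=cv2.cvtColor(c["img"],cv2.COLOR_RGB2HSV).astype(int);v,u=np.nonzero(((hsv[...,0]<8)|(hsv[...,0]>172))&(hsv[...,1]>150)&(hsv[...,2]>90));k=(u>240)&(u<310)&(v>200)&(v<260);u,v=u[k],v[k]
c0=dict(np.load("scene0.npz"))
print(len(u),(cast(c,u.mean(),v.mean(),77)[:2]-cast(c0,265.5,225.78,77)[:2])@Y, get_state()["ft_force"])
E
```

```text
tool_pos: [548.5, -97.1, 80.4]
ft_force: [-11.6, -21.5, 5.3]
tool_pos: [488.1, -224.7, 220.6]
ft_force: [0.3, -0.0, 0.1]
37 17.68706825627208 [-0.32592178  0.06017511  0.60599215]
```

View pics/a4.png

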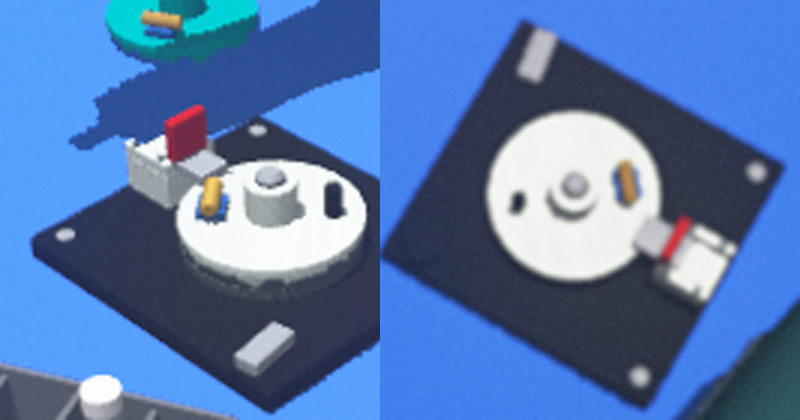

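Run:
```python
from workcell import *; from h import *
for n,z,b in(("top",95,(340,225,395,270)),("scene",77,(245,205,300,260))):
    P=[]
    for c in(dict(np.load(n+"0.npz")),read_camera(n)):
        i=c["img"].astype(float); w=np.clip(i[...,0]-1.5*np.maximum(i[...,1],i[...,2])-10,0,None)
        k=np.zeros_like(w);k[b[1]:b[3],b[0]:b[2]]=1;w*=k;v,u=np.mgrid[:480,:640]
        P.append(cast(c,(u*w).sum()/w.sum(),(v*w).sum()/w.sum(),z)[:2])
    print(n,(P[1]-P[0])@[.427,.904])
```

```text
top 17.922762380587947
scene 18.927135135081063
```

Run:
```python
from workcell import *; from h import *
Y=np.array([.427,.904]);X=np.array([.904,-.427])
for n,z,b in(("top",95,(350,225,385,270)),("scene",77,(245,205,300,260))):
    for c in(dict(np.load(n+"0.npz")),read_camera(n)):
        i=c["img"].astype(float); w=np.clip(i[...,0]-2*np.maximum(i[...,1],i[...,2]),0,None); w*=(i[...,1]<i[...,2]+15)
        k=np.zeros_like(w);k[b[1]:b[3],b[0]:b[2]]=1;w*=k;v,u=np.nonzero(w>5)
        (cu,cv),sz,an=cv2.minAreaRect(np.stack([u,v],1).astype(np.float32)); q=[cast(c,a,e,z)[:2]-[594,-1] for a,e in((cu,cv),(u.mean(),v.mean()))]
        print(n,len(u),[(round(p@X,1),round(p@Y,1)) for p in q],(cu,cv),sz)
# tongue tip in top after: grey profile along plate y at x=0
    if n=="top":
        g=c["img"]
        for y in range(-84,-50,2):
            p=np.array([594,-1])+Y*y; u,v=proj(c,np.array([*p,55.])); print(y,g[int(round(v)),int(round(u))],end=";")
        print()
```

```text
top 24 [(np.float64(-1.2), np.float64(-108.9)), (np.float64(-1.3), np.float64(-108.9))] (363.42645263671875, 243.9558563232422) (2.057982921600342, 11.147406578063965)
top 31 [(np.float64(-0.4), np.float64(-91.4)), (np.float64(1.2), np.float64(-91.0))] (357.8000183105469, 240.40000915527344) (2.683281421661377, 12.521980285644531)
-84 [185 164 171];-82 [185 164 171];-80 [194 196 203];-78 [197 199 203];-76 [198 198 203];-74 [197 196 204];-72 [197 199 204];-70 [195 195 202];-68 [197 196 203];-66 [195 198 202];-64 [194 194 202];-62 [204 204 208];-60 [204 204 208];-58 [231 232 229];-56 [239 241 237];-54 [241 242 238];-52 [241 243 239];
scene 28 [(np.float64(-13.7), np.float64(-125.4)), (np.float64(-13.7), np.float64(-125.3))] (265.60003662109375, 225.7000274658203) (1.7888541221618652, 12.074767112731934)
scene 36 [(np.float64(-14.7), np.float64(-107.9)), (np.float64(-14.5), np.float64(-107.7))] (270.9056701660156, 228.3302001953125) (2.622471809387207, 12.918102264404297)
```

The tab centre is now at −91 and the tongue tip at −60, which is exactly the fully-in position (22 mm).

```bash
python3 -c "
from workcell import *
print(hand_in())"
```

```text
the job is handed in; nothing more can be done
None
```

The carrier was turned until it dropped 10 mm fully home, the catch was pushed in to its stop (22 mm), the arm was moved clear, and the job is handed in; no verdict was returned.

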